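Put the sharpening stones back in their box

TASK

Swing the lid of the sharpening-stone box right back, then lift the three stones together as one pile and tilt the pile in, one end first under the box's fixed end rail, and lay it down flat on the floor of the box before you let go. Then swing the lid fully shut, leaving the things lying around where they are.

Things in the scene. Friction and masses are not known exactly. Their poses are not given: they have to be found in the camera images.
- box: Dark wooden box fixed to the worktop, 146 long (x), 72 wide (y), 62 high. Origin: centre of its underside; z up; its -x end points to the robot's left. Inside 130 x 56 mm, centred; walls 8 mm thick, up to z = 54 mm; slatted floor, top at z = 10 mm, only 40 mm wide. Over the middle 74 mm of the length the side walls are cut away down to the worktop, so fingers holding the stones at mid-length fit in.
- rail (a point): Middle of the free lower edge of the fixed rail that covers the inside's first 18 mm at the -x end (box frame x -47, y 0, z 54 mm; rail 8 mm thick, full width; axes as the box). A pile must go in tilted 25 to 40 degrees, -x end low, and slide under the rail to the -x end wall while it is swung level: the play is only 8 mm in length, 6 mm in width.
- hinge (a point): Middle of the lid's hinge axis, which runs along the box's y at its +x end (box frame x 70, y 0, z 58 mm). Axes as the box.
- lid (a joint): Lid angle: 0 = shut, level and flush with the rail; grows as it swings up and over to +x, stop at 2.05 rad. A plain board 114 mm from hinge axis to free edge, 72 wide, 8 thick (4 either side of the axis), 0.1 kg, no knob. Starts ajar (0.45 to 0.9). A stiff hinge (0.15 N m) keeps it where it is left: push it open from under its free edge, shut from behind.
- rest: Pale slatted wooden rest, fixed, 104 (x) x 40 (y) x 12 high, on which the pile of stones lies to dry; it is narrower than the stones, so fingers can reach below their undersides. Origin: centre of its underside.
- stone_a: Lowest of three equal grey sharpening stones, 122 (x) x 50 (y) x 11 (z) mm, 0.1 to 0.21 kg each. They lie piled flush on the rest, centred, 33 mm high in all. Origin: centre of its underside; z up. Either end may go under the rail.
- stone_b: The middle stone of the pile, same size and axes; origin at the centre of its underside.
- stone_c: The top stone of the pile, same size and axes; origin at the centre of its underside.
- peeler_1: Bystander: green-handled peeler, 170 x 25 x 18 mm, lying between box and pile. Origin: centre of its underside.
- lemon_1: Bystander: lemon, 78 x 55 x 56 mm, behind. Origin: centre of its underside.
- scissors_1: Bystander: blue-handled scissors, 87 x 199 x 9 mm, at the left. Origin: centre of its underside.
- tin_2: Bystander: flat tin, 63 x 105 x 26 mm, behind. Origin: centre of its underside.
- mug_2: Bystander: small cup, 62 x 92 x 51 mm, behind. Origin: centre of its underside.
Mind the look-alikes: they are no part of the job. What is shaped like the stone_c but pink is not meant.

How it is judged:
By the outcome, as a careful person would: the job done as asked, in the order asked, and still so for the second after the job is handed in, with the robot touching nothing.
It also fails if it takes over 70 s, if anything falls off the work surface, if the arm or the gripper's body presses on something with over 40 N, if the wrist force passes 120 N, or if a joint passes its speed limit or range.

ROBOT

A 6-joint arm with a two-finger parallel gripper is mounted at the origin on a cart in front of the work surface, level with it; the furniture and walls round the work are solid. World frame = base frame: x ahead of the robot, y to its left, z up, the work surface at z = 0. Lengths are in m, angles in rad, forces in N, time in s.
With the tool pointing down it reaches from about 0.375 to 0.925 m from the base axis. Payload 5.7 kg.
Tool frame: the origin (TCP) lies at the very end of the fingers, on their centre line; the grasp point (between the pads) lies 19 mm behind it; z points along the fingers, y is the line along which they close (so a half turn about z gives the same grasp; the last joint's range is limited). The gripper opens to 88 mm and grips with 3 to 60 N. Pads are 20 mm wide; open, the fingers measure 115 mm over their backs; the gripper's body (75 mm by 178 mm) begins 61 mm behind the grasp point.
Start: joints at [-1.359, 0.359, 1.51, -0, 1.272, -0.115], TCP at [0.193, -0.568, 0.223] pointing down, gripper open.
Joint ranges: [-2.97, 2.97], [-1.01, 2.36], [0.21, 2.38], [-0.96, 4.11], [0.2, 2.71], [-2.98, 2.98]. Speed limits (rad/s): [2.39, 2.39, 3.14, 3.14, 3.14, 3.14].

INTERFACE

Orientations are given as a 3x3 rotation matrix whose columns are the frame's x, y, z axes.
In Python, from station import env, grab_frame, job_done gives the robot as it stands.
- The arm moves only by the tool move_arm, never from a script. Its arguments are lists of equal length, an entry for each row: "linear": the shift along the world's x, y, z in cm, a list of three; "roll": the turn about the world's z in degrees. In form: {"linear": [[dx, dy, dz], ...], "roll": [roll, ...]}. A call has 1 to 10 rows; each row shifts and turns the commanded pose from where the row before left it; what a row does not reach is not made up. A row lasts 1/8 s, in which the tool goes at most 62.5 mm and 10.7 degrees, less where a joint would pass 70% of its speed; a pose out of reach is approached as far as the arm can. A call with a gripper value outside its range is refused whole. "jaw" is the finger opening in cm, from 0 to 8.78, set as the call begins (left out, the last holds). The fingers move at their own pace and stop on an object; "squeeze" is the grip in N (left out, the last holds). Time passes only in rows, so rows that do not move let the fingers close. It gives the time, the measured TCP pose, the force, the opening and the grip force at its end, in the units of the state.
- env.read_state(): the state, without advancing time (a new reading comes with each control period).
- grab_frame(name): name is "scene" or "top"; returns a dict with "color" (420x560x3 uint8, red, green, blue), "mtx" (3x3 intrinsics, pixels), "D" ([k1, k2, p1, p2, k3] as OpenCV has them; the pictures are not rectified), "origin" and "orientation" of the camera in the world. Camera axes: x right, y up, looking along -z (the intrinsics and any distortion apply to the point x, -y, -z); pixel columns grow to the right and rows downward; lengths in m; the calibration is good to about 2 mm. A picture is of the moment at which its call begins. There is no depth.
- job_done(): hands the job in; it is judged then, once.
The state is a dict: "time": time; "joints": joint angles; "qvel": joint speeds; "joint_efforts": joint torques, N m; "ee_pos": TCP position; "orientation": TCP orientation; "ft_force": force on the tool from outside, world axes, zero at the start; "torque": the same for the moment, N m; "grip_width": finger opening in m; "gripper_force": force on a finger pad.
Only numpy, scipy, OpenCV 4.12 (cv2) and the standard library are available. Lean on these libraries where they do the work, as an engineer would, in place of code of your own. Each camera call takes 0.05 s, during which the arm holds its last target. There are 200 camera calls.

## Working session

There is one attempt and no reset: what is moved stays moved. The work goes in short steps, Python scripts to look and compute and a tool call to move; the robot and the scene stay as the last step left them, time stands still between calls to the robot, and variables do not carry over. Pictures are saved under pics/ and viewed, at most 10 in all, crops included, and the job is handed in when it is done.

Besides the shell and the picture viewer there is one more tool, called after ">>>" as name(argument=value, ...), one argument or row to a line, values as JSON. move_arm: Moves the arm, as the interface text tells. Its arguments: {"type":"object","properties":{"linear":{"type":"array"},"roll":{"type":"array"},"jaw":{"type":"number"},"squeeze":{"type":"number"}},"required":["linear","roll"]}

```bash
mkdir -p pics; ls; python3 - <<'E'
from station import env, grab_frame
import cv2,pickle
for n in("scene","top"):
    f=grab_frame(n); pickle.dump(f,open(n+"0.pkl","wb"))
    print(n,f["origin"],f["orientation"],f["mtx"],f["D"])
    cv2.imwrite(f"pics/{n}0.png",cv2.resize(f["color"][:,:,::-1],(800,600),interpolation=cv2.INTER_CUBIC))
print(env.read_state())
E
```

```text
pics
scene [-0.08726188  0.65072313  0.63346218] [[-0.65516147  0.39582305 -0.64349636]
 [-0.75540038 -0.33018105  0.56599536]
 [ 0.0115637   0.85691574  0.51532678]] [[437.46554342   0.         276.93242667]
 [  0.         437.46554342 211.12738018]
 [  0.           0.           1.        ]] [-0.111676  0.        0.        0.        0.      ]
top [0.43568965 0.05887884 1.05838987] [[-0.01653818  0.98438586 -0.17524543]
 [-0.99965458 -0.01269831  0.0230102 ]
 [ 0.02042559  0.17556545  0.98425584]] [[487.67928352   0.         281.37059264]
 [  0.         487.67928352 206.52152748]
 [  0.           0.           1.        ]] [-0.16731467  0.          0.          0.          0.        ]
{'time': 0.1, 'joints': array([-1.35908260e+00,  3.59443238e-01,  1.51130661e+00, -2.55360461e-05,
        1.27251324e+00, -1.15079325e-01]), 'qvel': array([-0.00090951, -0.0021387 , -0.0025225 , -0.00116923,  0.00074204,
        0.00078317]), 'joint_efforts': array([ 1.50984201e-04, -5.16360819e+01, -2.71407759e+01,  6.76815491e-02,
        2.75560026e-02, -3.29132740e-05]), 'ee_pos': array([ 0.19246872, -0.56763629,  0.22189425]), 'orientation': array([[ 9.47074283e-01,  3.21014270e-01, -3.74880415e-04],
       [ 3.21014445e-01, -9.47072899e-01,  1.62800414e-03],
       [ 1.67573481e-04, -1.66218289e-03, -9.99998605e-01]]), 'ft_force': array([-0.84062515,  0.10651443,  0.90527861]), 'torque': array([-0.00929728,  0.03221445, -0.01616308]), 'gripper_force': 0.0, 'grip_width': 0.08762795622364723}
```

View pics/scene0.png

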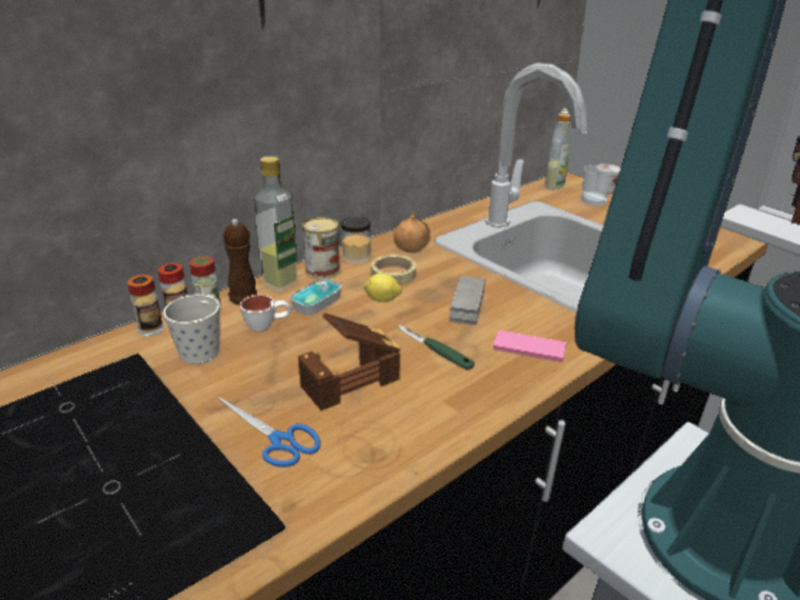

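View pics/top0.png

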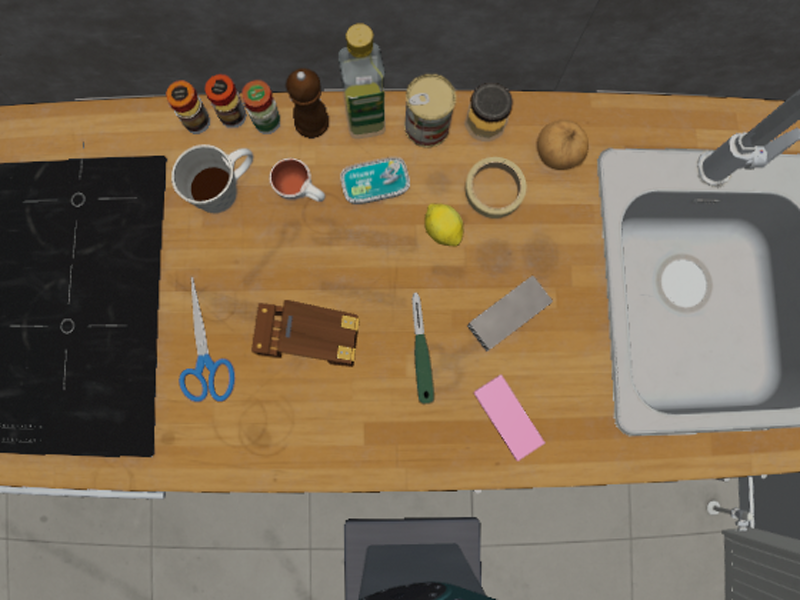

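```bash
python3 - <<'E'
import cv2,pickle
for n,(x0,y0,w,h),s in(("scene",(205,185,140,105),5.7),("top",(170,185,222,85),3.6)):
    c=pickle.load(open(n+"0.pkl","rb"))["color"][y0:y0+h,x0:x0+w,::-1]
    im=cv2.resize(c,None,fx=s,fy=s,interpolation=cv2.INTER_CUBIC)
    for k in range(0,w,20): cv2.putText(im,str(x0+k),(int(k*s),10),0,.35,(255,255,255)); cv2.line(im,(int(k*s),12),(int(k*s),18),(255,255,255))
    for k in range(0,h,20): cv2.putText(im,str(y0+k),(0,int(k*s)+4),0,.35,(255,255,255)); cv2.line(im,(24,int(k*s)),(30,int(k*s)),(255,255,255))
    cv2.imwrite(f"pics/{n}1.png",im); print(im.shape)
E
```

```text
(598, 798, 3)
(306, 799, 3)
```

View pics/scene1.png

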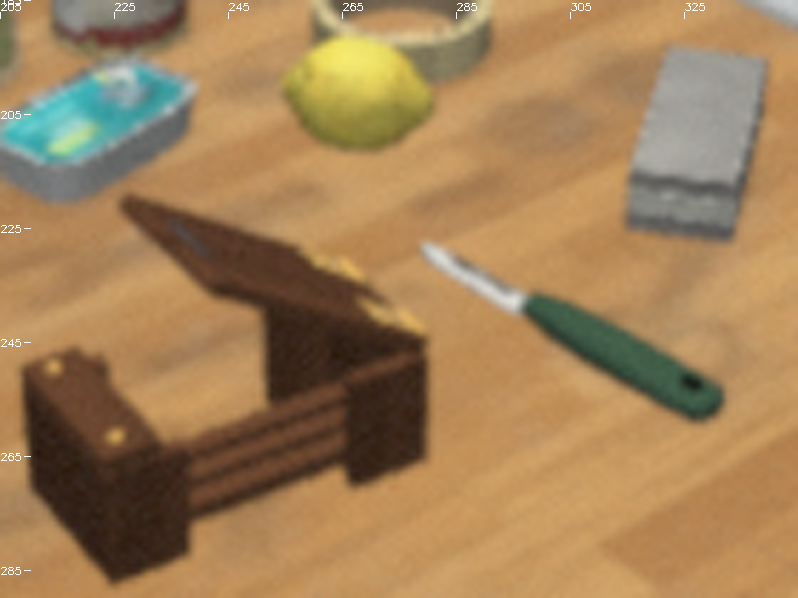

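View pics/top1.png

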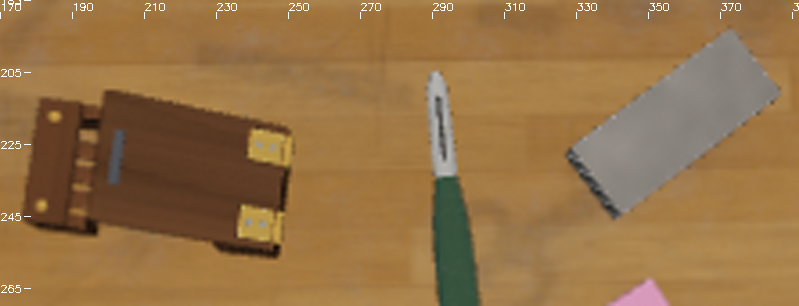

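The top view shows the box at native (210,225), with its rail at the left and the hinge at the right. The grey stepped pile is at (358,219), and a flat pink stone lies at about (355,290) on the worktop. The stone candidates are the grey pile and the pink slab. The grey pile fits, because it is three grey layers on a rest. In the scene crop its layered end shows at (324,220).

```bash
cat > geo.py <<'E'
import numpy as np,cv2,pickle
from scipy.optimize import least_squares
def proj(f,P):
    R,o=np.array(f["orientation"]),np.array(f["origin"])
    c=(np.atleast_2d(P)-o)@R; c=c*[1,-1,-1]
    return cv2.projectPoints(c,np.zeros(3),np.zeros(3),f["mtx"],f["D"])[0].reshape(-1,2)
S=lambda a,b:[(a+.5)/5.7-.5+205,(b+.5)/5.7-.5+185]
T=lambda a,b:[(a+.5)/3.6-.5+170,(b+.5)/3.6-.5+185]
def w(p,L):
    c,s=np.cos(p[3]),np.sin(p[3]); L=np.array(L,float)/1000
    return np.c_[p[0]+c*L[:,0]-s*L[:,1],p[1]+s*L[:,0]+c*L[:,1],p[2]+L[:,2]]
E
python3 - <<'E'
from geo import *
fs,ft=[pickle.load(open(n+"0.pkl","rb")) for n in("scene","top")]
def lid(a,r,y,h=4): # point along lid at r, h above
    return [70-r*np.cos(a)+h*np.sin(a),y,58+r*np.sin(a)+h*np.cos(a)]
sp=[([-73,36,62],S(25,368)),([-73,-36,62],S(105,462)),([-47,-36,62],S(160,437)),([-73,-36,0],S(113,580)),([-73,36,0],S(32,487)),([-37,-36,0],S(188,553)),([37,-36,0],S(350,485)),([73,-36,0],S(428,458))]
tp=[([-73,36,62],T(40,98)),([-47,36,62],T(80,100)),([-47,-36,62],T(68,228)),([-73,-36,62],T(25,222))]
ls=[(36,S(123,198)),(-36,S(212,290))]; lt=[(36,T(107,91)),(-36,T(90,218))]
def res(p):
    a=p[4]
    r=[(proj(fs,w(p,[q[0] for q in sp]))-[q[1] for q in sp]),(proj(ft,w(p,[q[0] for q in tp]))-[q[1] for q in tp]),
       proj(fs,w(p,[lid(a,114,y,0) for y,_ in ls]))-[q for _,q in ls],proj(ft,w(p,[lid(a,114,y) for y,_ in lt]))-[q for _,q in lt]]
    return np.concatenate(r).ravel()
s=least_squares(res,[.45,.2,0,-1.6,.7]); print("box",s.x.round(4),np.degrees(s.x[3]),res(s.x).reshape(-1,2).round(1).tolist())
pt=[([61,25,33],T(781,94)),([61,-25,33],T(617,217))]
C=[[61,25,0],[-61,25,0],[-61,-25,0],[61,-25,0]]
tt=[T(729,31),T(568,154),T(617,217),T(781,94)] ; ss=[S(671,48),S(634,176),S(742,189),S(766,60)]
def rp(p): return np.r_[proj(ft,w(p,C))-tt,proj(fs,w(p,C))-ss].ravel()
s=least_squares(rp,[.45,-.15,.045,-1]); print("pile top",s.x.round(4),np.degrees(s.x[3]),rp(s.x).reshape(-1,2).round(1).tolist())
E
```

```text
box [ 5.6040e-01  1.7750e-01 -7.0000e-04 -1.6918e+00  5.8220e-01] -96.93043704615928 [[-1.3, -0.9], [-0.1, -0.5], [1.0, -0.3], [0.1, 1.2], [-0.6, 0.1], [1.2, 0.1], [0.8, 0.6], [0.0, 0.1], [-0.3, -0.1], [0.9, 0.6], [-0.4, -0.5], [-0.9, -0.3], [-0.9, 0.4], [-0.1, -0.3], [0.5, -0.7], [0.3, 0.6]]
pile top [ 0.5875 -0.1253  0.0426 -0.9405] -53.88419142615502 [[-0.3, -0.3], [0.0, -0.5], [0.9, 0.8], [-0.2, 0.6], [-0.5, 0.2], [-0.5, -0.3], [-0.3, -0.1], [0.5, 0.2]]
```

>>> move_arm(
  linear=[
    [3.1, 2.7, 0.3],
    [3.1, 2.7, 0.3],
    [3.1, 2.7, 0.3],
    [3.1, 2.7, 0.3],
    [3.1, 2.7, 0.3],
    [3.1, 2.7, 0.3],
    [3.1, 2.7, 0.3],
    [3.1, 2.7, 0.3],
    [3.1, 2.7, 0.3],
    [3.0, 2.5, 0.3],
  ],
  roll=[6.4, 6.4, 6.4, 6.4, 6.4, 6.4, 6.4, 6.4, 6.4, 6.4],
  jaw=0,
)

```text
time: 1.35
ee_pos: [0.5023, -0.2989, 0.2523]
orientation: [[0.123, 0.992, -0.001], [0.992, -0.123, 0.001], [0.0, -0.001, -1.0]]
ft_force: [0.7, -0.7, 0.5]
grip_width: 0.0007
gripper_force: 0.0
```

>>> move_arm(
  linear=[
    [0.7, 5.4, 0],
    [0.7, 5.4, 0],
    [0.7, 5.4, 0],
    [0.7, 5.4, 0],
    [0.7, 5.4, 0],
    [0.7, 5.4, 0],
    [0.7, 5.4, 0],
    [0.7, 5.4, 0],
    [0.6, 5.3, 0],
    [0.6, 5.2, 0],
  ],
  roll=[0, 0, 0, 0, 0, 0, 0, 0, 0, 0.4],
)

```text
time: 2.6
ee_pos: [0.5693, 0.2385, 0.2522]
orientation: [[0.119, 0.993, -0.001], [0.993, -0.119, -0.0], [-0.0, -0.001, -1.0]]
ft_force: [-0.1, -0.1, -0.2]
grip_width: 0.0007
gripper_force: 0.0
```

```bash
cat > plan.py <<'E'
import numpy as np
from station import env
B=np.array([.5604,.1775]); a=np.radians(-96.93); R=np.array([[np.cos(a),-np.sin(a)],[np.sin(a),np.cos(a)]])
def tow(p): p=np.array(p,float)/1000; return np.r_[B+R@p[:2],p[2]]
def tob(P): return np.r_[R.T@(np.array(P[:2])-B),P[2]]*1000
def rows(path,start=None,step=15):
    s=env.read_state(); cur=np.array(s["ee_pos"] if start is None else start)*100
    out=[]
    for q in path:
        q=tow(q)*100; n=max(1,int(np.ceil(np.linalg.norm(q-cur)*10/step))); c0=cur.copy()
        for k in range(1,n+1):
            d=np.round(c0+(q-c0)*k/n-cur,1); out.append(d.tolist()); cur=cur+d
    for i in range(0,len(out),10): print(out[i:i+10])
    return cur/100
def show():
    s=env.read_state(); O=s["orientation"]; print(s["time"],"box",tob(s["ee_pos"]).round(1),"world",s["ee_pos"].round(4),"yawY",np.degrees(np.arctan2(O[1,1],O[0,1])).round(2),"F",np.round(s["ft_force"],1),"w",s["grip_width"],"g",s["gripper_force"])
E
python3 - <<'E'
from plan import *
show()
path=[(-60,0,100)]
for f in np.linspace(.582,2.05,12):
    cx=70-114*np.cos(f)-4*np.sin(f); cz=58+114*np.sin(f)-4*np.cos(f); d=18
    x=cx-10+(d*np.cos(f)/np.sin(f) if f>np.pi/2 else 0)
    path.append((x+1,0,cz-d))
print(np.round(path))
rows(path,step=20)
E
```

```text
2.6 box [-61.7   1.5 252.2] world [0.5693 0.2385 0.2522] yawY -6.85 F [-0.1 -0.1 -0.2] w 0.000683195849766782 g 0.0
[[-60.   0. 100.]
 [-36.   0.  99.]
 [-28.   0. 112.]
 [-17.   0. 123.]
 [ -6.   0. 133.]
 [  7.   0. 141.]
 [ 21.   0. 147.]
 [ 36.   0. 151.]
 [ 51.   0. 154.]
 [ 65.   0. 154.]
 [ 77.   0. 152.]
 [ 89.   0. 149.]
 [101.   0. 143.]]
[[-0.0, -0.0, -1.9], [-0.0, -0.0, -1.9], [-0.1, -0.1, -1.9], [0.0, 0.0, -1.9], [-0.0, 0.0, -1.9], [-0.0, -0.0, -1.9], [-0.0, -0.0, -1.9], [-0.1, -0.0, -1.9], [-0.1, -1.2, -0.0], [-0.1, -1.2, -0.1]]
[[-0.2, -0.9, 1.3], [-0.1, -1.0, 1.1], [-0.1, -1.1, 0.9], [-0.2, -1.3, 0.8], [-0.1, -1.4, 0.7], [-0.2, -1.5, 0.4], [-0.2, -1.4, 0.2], [-0.2, -1.4, 0.1], [-0.1, -1.3, -0.2], [-0.2, -1.2, -0.4]]
[[-0.1, -1.1, -0.5]]
```

>>> move_arm(
  linear=[
    [0, 0, -4],
    [0, 0, -4],
    [-0.2, 0, -4],
    [0, 0, -3.2],
    [-0.1, -1.2, 0],
    [-0.1, -1.2, -0.1],
    [0, 0, 0],
  ],
  roll=[0, 0, 0, 0, 0, 0, 0],
)

```text
time: 3.48
ee_pos: [0.5667, 0.2139, 0.1022]
orientation: [[0.122, 0.993, 0.003], [0.993, -0.122, 0.004], [0.005, 0.002, -1.0]]
ft_force: [-1.3, 7.2, 2.2]
grip_width: 0.0006
gripper_force: 3.3
```

>>> move_arm(
  linear=[
    [-0.2, -0.9, 1.3],
    [-0.1, -1.0, 1.1],
    [-0.1, -1.1, 0.9],
    [-0.2, -1.3, 0.8],
    [-0.1, -1.4, 0.7],
    [-0.2, -1.5, 0.4],
    [-0.2, -1.4, 0.2],
    [-0.2, -1.4, 0.1],
    [-0.1, -1.3, -0.2],
    [-0.2, -1.2, -0.4],
  ],
  roll=[0, 0, 0, 0, 0, 0, 0, 0, 0, 0],
)

```text
time: 4.72
ee_pos: [0.5495, 0.0868, 0.1484]
orientation: [[0.12, 0.993, -0.0], [0.993, -0.12, -0.0], [-0.0, -0.0, -1.0]]
ft_force: [0.1, 0.7, 1.7]
grip_width: 0.0005
gripper_force: 0.8
```

>>> move_arm(
  linear=[
    [-0.1, -1.1, -0.5],
    [0, 0, 0],
    [0, 0, 0],
  ],
  roll=[0, 0, 0],
)

```text
time: 5.1
ee_pos: [0.549, 0.0789, 0.1445]
orientation: [[0.121, 0.993, 0.001], [0.993, -0.121, 0.004], [0.004, 0.001, -1.0]]
ft_force: [-2.0, 9.7, 10.2]
grip_width: 0.0003
gripper_force: 6.7
```

```bash
python3 - <<'E'
from plan import *
from station import grab_frame
import cv2,pickle
show()
fs=[grab_frame(n) for n in("scene","top")]
pickle.dump(fs,open("p1.pkl","wb"))
a=cv2.resize(fs[0]["color"][150:310,200:360],(400,400),interpolation=2);b=cv2.resize(fs[1]["color"][150:310,150:310],(400,400),interpolation=2)
cv2.imwrite("pics/lid.png",np.hstack([a,b])[:,:,::-1])
E
```

```text
5.1 box [ 99.3   0.6 144.5] world [0.549  0.0789 0.1445] yawY -6.94 F [-2.   9.7 10.2] w 0.000272475167962546 g 6.67291392077459
```

View pics/lid.png

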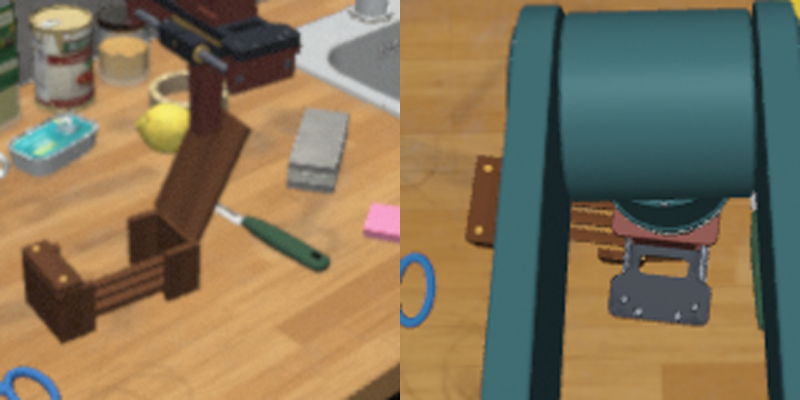

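The lid is against its stop: both the picture and the contact force show it. Next is the pile.

>>> move_arm(
  linear=[
    [0.1, 1, 3],
    [0.1, 1, 4],
    [0, 0, 4],
    [0, 0, 4],
    [0.9, -4.7, 0],
    [0.9, -4.7, 0],
    [0.9, -4.7, 0],
    [0.9, -4.7, 0],
    [0.9, -4.8, 0],
  ],
  roll=[0, 0, 0, 0, 8.6, 8.6, 8.6, 8.6, 8.6],
)

```text
time: 6.32
ee_pos: [0.5954, -0.1413, 0.293]
orientation: [[-0.594, 0.805, -0.001], [0.805, 0.594, -0.0], [0.0, -0.001, -1.0]]
ft_force: [0.9, -0.4, 0.0]
grip_width: 0.0005
gripper_force: 0.0
```

>>> move_arm(
  linear=[
    [0, 0, -3],
    [0, 0, -4],
    [0, 0, -4],
    [0, 0, -4],
    [0, 0, 0],
    [0, 0, 0],
  ],
  roll=[0, 0, 0, 0, 0, 0],
  jaw=8.78,
)

```text
time: 7.08
ee_pos: [0.5962, -0.1398, 0.1446]
orientation: [[-0.59, 0.808, 0.001], [0.808, 0.59, -0.001], [-0.001, 0.0, -1.0]]
ft_force: [-0.1, 0.8, 0.6]
grip_width: 0.0568
gripper_force: 0.0
```

```bash
python3 - <<'E'
from plan import *
show()
print((np.array([.5957,-.1366,.0095])-env.read_state()["ee_pos"])*100)
E
```

```text
7.075 box [310.6  73.9 144.6] world [ 0.5962 -0.1398  0.1446] yawY 36.13 F [-0.1  0.8  0.6] w 0.056779903230833886 g 0.0
[ -0.053099     0.31853123 -13.5097343 ]
```

>>> move_arm(
  linear=[
    [0, 0.3, -1],
    [0, 0, -1],
    [0, 0, -1],
    [0, 0, -1],
    [0, 0, -1],
    [0, 0, -3],
    [0, 0, -3],
    [0, 0, -2.5],
    [0, 0, 0],
  ],
  roll=[0, 0, 0, 0, 0, 0, 0, 0, 0],
)

```text
time: 8.2
ee_pos: [0.5937, -0.1356, 0.0064]
orientation: [[-0.589, 0.808, -0.004], [0.808, 0.589, 0.001], [0.004, -0.003, -1.0]]
ft_force: [-0.1, -0.3, -0.0]
grip_width: 0.0878
gripper_force: 0.0
```

>>> move_arm(
  linear=[
    [0, 0, 0],
    [0, 0, 0],
    [0, 0, 0],
    [0, 0, 0],
    [0, 0, 0],
    [0, 0, 0],
    [0, 0, 0],
    [0, 0, 0],
  ],
  roll=[0, 0, 0, 0, 0, 0, 0, 0],
  jaw=4,
  squeeze=25,
)

```text
time: 9.2
ee_pos: [0.5964, -0.1362, 0.0093]
orientation: [[-0.59, 0.808, 0.001], [0.808, 0.59, -0.0], [-0.001, 0.001, -1.0]]
ft_force: [1.4, 1.4, 5.0]
grip_width: 0.0502
gripper_force: 24.9
```

>>> move_arm(
  linear=[
    [0, 0, 0.5],
    [0, 0, 1],
    [0, 0, 1],
    [0, 0, 1],
    [0, 0, 1],
    [0, 0, 0.5],
    [0, 0, 0],
    [0, 0, 0],
  ],
  roll=[0, 0, 0, 0, 0, 0, 0, 0],
)

```text
time: 10.2
ee_pos: [0.5953, -0.1361, 0.0584]
orientation: [[-0.59, 0.808, -0.001], [0.808, 0.59, 0.0], [0.0, -0.0, -1.0]]
ft_force: [-0.4, 0.6, -3.9]
grip_width: 0.0498
gripper_force: 24.9
```

```bash
python3 - <<'E'
from plan import *
from station import grab_frame
import cv2
show()
f=grab_frame("scene")
cv2.imwrite("pics/lift.png",cv2.resize(f["color"][150:270,280:400],(600,600),interpolation=2)[:,:,::-1])
E
```

```text
10.2 box [307.1  72.5  58.4] world [ 0.5953 -0.1361  0.0584] yawY 36.13 F [-0.4  0.6 -3.9] w 0.049810061848171376 g 24.921364188194275
```

View pics/lift.png

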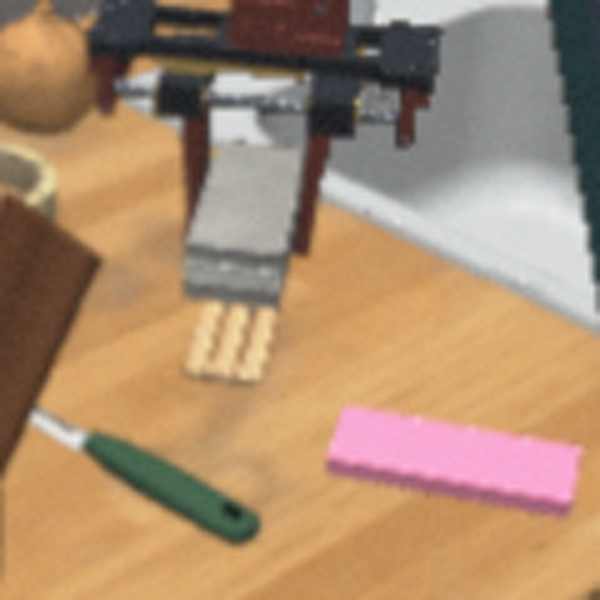

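All three stones lifted together, with the top of the pile at about (250,190) in the crop and the rest empty below it. The tool can't tilt, so I'll pivot the pile in the pads by lowering its +x end onto the rail top from the box's front side.

>>> move_arm(
  linear=[
    [0, 0, 1.5],
    [0, 0, 2.5],
    [0, 0, 3],
    [0, 0, 3],
    [0, 0, 2.5],
    [0, 0, 1.5],
  ],
  roll=[0, 0, 0, 0, 0, 0],
)

```text
time: 11.0
ee_pos: [0.5962, -0.1364, 0.2008]
orientation: [[-0.59, 0.808, 0.002], [0.808, 0.59, -0.001], [-0.002, 0.001, -1.0]]
ft_force: [-0.8, 0.8, -3.5]
grip_width: 0.0502
gripper_force: 24.9
```

>>> move_arm(
  linear=[
    [-0.5, 2, 0],
    [-1, 4, 0],
    [-1.2, 4.6, 0],
    [-1.2, 4.6, 0],
    [-1.2, 4.6, 0],
    [-1.2, 4.6, 0],
    [-1.2, 4.6, 0],
    [-1, 4, 0],
    [-0.8, 3, 0],
    [-0.5, 2.2, 0],
  ],
  roll=[2, 5, 6, 6, 6, 6, 6, 5, 3, 2],
)

```text
time: 12.25
ee_pos: [0.4948, 0.2477, 0.1973]
orientation: [[-0.993, 0.115, -0.003], [0.115, 0.993, -0.0], [0.003, -0.001, -1.0]]
ft_force: [0.7, -0.2, -4.9]
grip_width: 0.0498
gripper_force: 24.9
```

>>> move_arm(
  linear=[
    [0, 0, -2],
    [0, 0, -3],
    [0, 0, -3],
    [0, 0, -2],
    [0, 0, -1],
    [0, 0, 0],
    [0, 0, 0],
  ],
  roll=[0, 0, 0, 0, 0, 0, 0],
)

```text
time: 13.12
ee_pos: [0.4979, 0.2461, 0.0893]
orientation: [[-0.993, 0.119, 0.001], [0.119, 0.993, 0.0], [-0.001, 0.0, -1.0]]
ft_force: [0.1, 0.4, -3.5]
grip_width: 0.0499
gripper_force: 24.9
```

```bash
python3 - <<'E'
from plan import *
show()
E
```

```text
13.125 box [-60.6 -70.3  89.3] world [0.4979 0.2461 0.0893] yawY 83.14 F [ 0.1  0.4 -3.5] w 0.04990350767907778 g 24.921549260616302
```

>>> move_arm(
  linear=[
    [0, 0, -1],
    [0, 0, -1],
    [0, 0, -0.5],
    [0, 0, -0.3],
    [0, 0, -0.3],
    [0, 0, -0.3],
    [0, 0, -0.2],
    [0, 0, 0],
  ],
  roll=[0, 0, 0, 0, 0, 0, 0, 0],
)

```text
time: 14.12
ee_pos: [0.497, 0.2456, 0.0525]
orientation: [[-0.993, 0.12, -0.001], [0.12, 0.993, -0.0], [0.001, -0.0, -1.0]]
ft_force: [-4.9, -0.6, 1.2]
grip_width: 0.0499
gripper_force: 25.0
```

```bash
python3 - <<'E'
from plan import *
from station import grab_frame
import cv2
show()
f=grab_frame("scene")
cv2.imwrite("pics/tilt1.png",cv2.resize(f["color"][170:320,160:310],(600,600),interpolation=2)[:,:,::-1])
E
```

```text
14.125 box [-60.  -71.1  52.5] world [0.497  0.2456 0.0525] yawY 83.12 F [-4.9 -0.6  1.2] w 0.049940537974507655 g 25.00039704144001
```

View pics/tilt1.png

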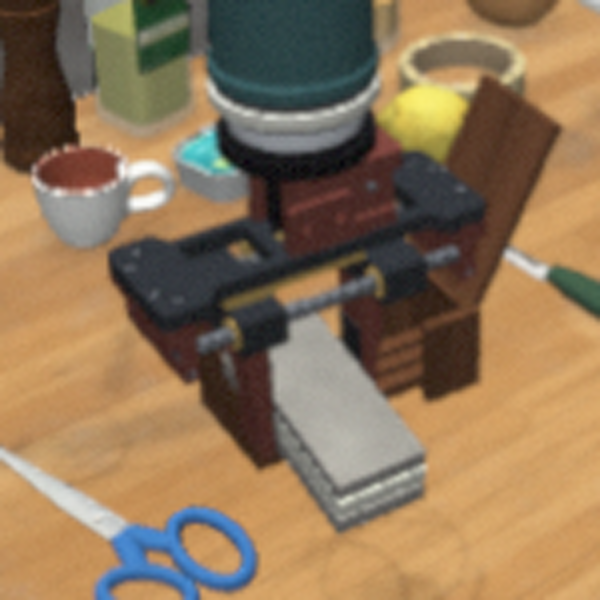

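The near end of the pile has dropped to about (380,500) in the crop. The stones are flush and the scissors are clear of them. I'll keep lowering.

>>> move_arm(
  linear=[
    [0, 0, -0.3],
    [0, 0, -0.3],
    [0, 0, -0.3],
    [0, 0, -0.3],
    [0, 0, 0],
  ],
  roll=[0, 0, 0, 0, 0],
)

```text
time: 14.8
ee_pos: [0.4977, 0.2457, 0.0404]
orientation: [[-0.993, 0.12, 0.0], [0.12, 0.993, -0.0], [-0.0, -0.0, -1.0]]
ft_force: [-4.4, -3.0, 0.5]
grip_width: 0.05
gripper_force: 25.0
```

```bash
python3 - <<'E'
from plan import *
from station import grab_frame
import cv2,pickle
show()
f=grab_frame("scene"); pickle.dump(f,open("t2.pkl","wb"))
cv2.imwrite("pics/tilt2.png",cv2.resize(f["color"][230:310,205:285],(600,600),interpolation=2)[:,:,::-1])
E
```

```text
14.8 box [-60.1 -70.5  40.4] world [0.4977 0.2457 0.0404] yawY 83.13 F [-4.4 -3.   0.5] w 0.04996065109262665 g 24.998467192053795
```

View pics/tilt2.png

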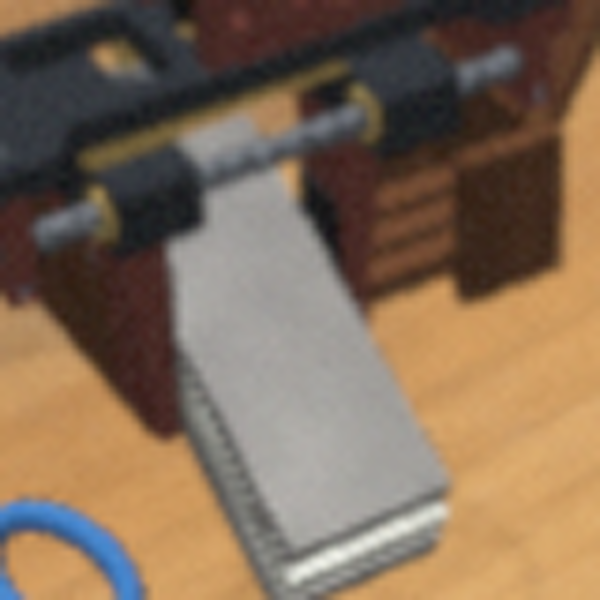

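```bash
python3 - <<'E'
from geo import *
import plan
f=pickle.load(open("t2.pkl","rb"))
px=lambda a,b:np.array([(a+.5)/7.5-.5+205,(b+.5)/7.5-.5+230])
def pt(x,y,z): return plan.tow([x,y,z])
NL,NR,L=px(290,553),px(448,488),px(180,335); RM=px(330,240)
def res(p):
    y,z,th,x0=p
    e=lambda dx,s:pt(x0+dx,y+s*np.cos(th),z+s*np.sin(th))
    q=proj(f,[e(-25,0),e(25,0),e(-25,20),e(-25,70),e(25,20),e(25,90)])
    def dl(m,a,b):
        d=(b-a)/np.linalg.norm(b-a); v=m-a; return v[0]*d[1]-v[1]*d[0]
    return np.r_[q[0]-NL,q[1]-NR,dl(L,q[2],q[3]),dl(RM,q[4],q[5])]
s=least_squares(res,[-130,40,.5,-60]);print(s.x.round(2),np.degrees(s.x[2]),s.fun.round(2))
# expected rigid: pivot y -70.5, z 59.4
for th in (.45,.52,.58,.65):
    c,sn=np.cos(th),np.sin(th); print(th,"rigid top corner",-70.5-75*c-16.5*sn,59.4-75*sn+16.5*c,"sheared",-70.5-75*c-5.5*sn,59.4-75*sn+16.5*c)
E
```

```text
[-137.38   36.74    0.61  -59.07] 35.14105932639346 [-0.22  0.35  0.15 -0.33  0.35 -0.28]
0.45 rigid top corner -145.21046398928607 41.63496213047689 sheared -140.42584311406253 41.63496213047689
0.52 rigid top corner -143.7849607502454 36.453006126400965 sheared -138.3192792339643 36.453006126400965
0.58 rigid top corner -142.27709370070494 32.099838464210066 sheared -136.24883039599433 32.099838464210066
0.65 rigid top corner -140.19186058582386 27.146402245856457 sheared -133.5348101227274 27.146402245856457
```

The fit puts the tilt at about 32–35°, inside the 25–40° window. I'll lift off, turn −90° and carry the pile over the box.

>>> move_arm(
  linear=[
    [0, 0, 0.5],
    [0, 0, 1],
    [0, 0, 2],
    [0, 0, 2.5],
    [0, 0, 2.5],
    [0, 0, 1.5],
    [0, 0, 1],
  ],
  roll=[0, 0, 0, 0, 0, 0, 0],
)

```text
time: 15.72
ee_pos: [0.498, 0.246, 0.1516]
orientation: [[-0.993, 0.12, 0.001], [0.12, 0.993, 0.0], [-0.001, 0.001, -1.0]]
ft_force: [1.1, 0.5, -3.4]
grip_width: 0.05
gripper_force: 25.0
```

>>> move_arm(
  linear=[
    [0.3, -0.5, 0],
    [0.6, -0.9, 0],
    [0.7, -1, 0],
    [0.7, -1, 0],
    [0.7, -1, 0],
    [0.7, -1, 0],
    [0.7, -1, 0],
    [0.6, -1, 0],
    [0.6, -1, 0],
    [0.4, -0.7, 0],
  ],
  roll=[-4, -8, -10, -10, -10, -10, -10, -10, -10, -8],
)

```text
time: 16.98
ee_pos: [0.5574, 0.1543, 0.15]
orientation: [[0.125, 0.992, -0.001], [0.992, -0.125, -0.0], [-0.0, -0.001, -1.0]]
ft_force: [0.2, -0.1, -4.1]
grip_width: 0.0502
gripper_force: 25.0
```

>>> move_arm(
  linear=[
    [0, 0, -1],
    [0, 0, -2],
    [0, 0, -1.5],
    [0, 0, 0],
    [0, 0, 0],
  ],
  roll=[0, 0, 0, 0, 0],
)

```text
time: 17.6
ee_pos: [0.5578, 0.155, 0.1058]
orientation: [[0.119, 0.993, 0.0], [0.993, -0.119, 0.0], [0.0, 0.0, -1.0]]
ft_force: [-0.0, 0.3, -3.4]
grip_width: 0.05
gripper_force: 25.0
```

```bash
python3 - <<'E'
from plan import *
from station import grab_frame
import cv2,pickle
show()
f=grab_frame("scene"); g=grab_frame("top"); pickle.dump([f,g],open("t3.pkl","wb"))
a=cv2.resize(f["color"][195:295,195:295],(600,600),interpolation=2)
b=cv2.resize(g["color"][180:280,160:260],(200,200),interpolation=2)
im=np.zeros((600,800,3),np.uint8); im[:,:600]=a; im[:200,600:]=b
cv2.imwrite("pics/tilt3.png",im[:,:,::-1])
rows([(23,0,59),(16,0,50),(13,0,32),(13.5,0,7.5)],step=4)
E
```

```text
17.6 box [2.270e+01 1.000e-01 1.058e+02] world [0.5578 0.155  0.1058] yawY -6.82 F [-0.   0.3 -3.4] w 0.04996465204806213 g 24.98880386352539
[[-0.0, -0.0, -0.4], [-0.0, -0.0, -0.4], [-0.0, -0.0, -0.4], [-0.0, -0.0, -0.4], [-0.0, -0.0, -0.4], [-0.0, -0.0, -0.4], [-0.0, -0.0, -0.4], [-0.0, -0.0, -0.3], [-0.0, -0.0, -0.4], [-0.0, -0.0, -0.4]]
[[-0.1, -0.0, -0.4], [0.0, -0.0, -0.4], [0.0, 0.2, -0.3], [0.1, 0.2, -0.3], [0.0, 0.3, -0.3], [0.0, 0.1, -0.4], [0.0, 0.0, -0.3], [0.0, 0.1, -0.4], [0.1, 0.0, -0.4], [-0.0, 0.1, -0.3]]
[[-0.0, -0.0, -0.4], [-0.0, -0.0, -0.3], [-0.0, -0.0, -0.4], [-0.0, -0.1, -0.3], [-0.0, 0.0, -0.4], [-0.0, 0.0, -0.3], [-0.0, 0.0, -0.4]]
```

View pics/tilt3.png

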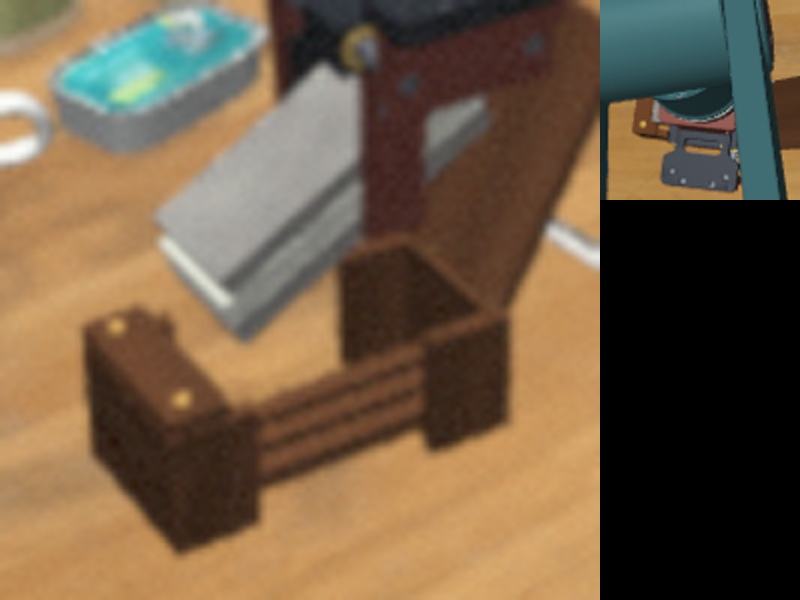

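The pile is tilted with its -x end low: top near corners at (155,217) and (225,283), bottom corner at (243,338). The stones look flush and sit just clear of the rail.

```bash
python3 - <<'E'
from geo import *
import plan
f=pickle.load(open("t3.pkl","rb"))[0]
px=lambda a,b:np.array([(a+.5)/6-.5+195,(b+.5)/6-.5+195])
r=lambda p:(proj(f,[plan.tow([p[0],p[2]+25,p[1]]),plan.tow([p[0],p[2]-25,p[1]])])-[px(155,217),px(225,283)]).ravel()
s=least_squares(r,[-44,100,0]);print("T",s.x,s.fun)
r=lambda p:(proj(f,[plan.tow([p[0],-25+s.x[2],p[1]])])-px(243,338)).ravel()
b=least_squares(r,[-38,70]);print("bottom",b.x)
# reference: rail corners seen here vs model
print(proj(f,[plan.tow(q) for q in([-73,36,62],[-73,-36,62],[-47,-36,62],[73,-36,0],[-73,-36,0])])*6+[3-195*6-.5,3-195*6-.5])
E
```

```text
T [-51.40710952 115.70776126 -16.08622977] [ 0.15365705 -0.15435077 -0.147632    0.14859818]
bottom [-45.13643686  90.29487063]
[[ 78.26720821 320.3887153 ]
 [169.81780266 421.45737711]
 [234.5400598  396.90144405]
 [510.69782723 420.99878776]
 [179.2632322  556.12862805]]
```

```bash
python3 - <<'E'
from geo import *
import plan
f=pickle.load(open("t3.pkl","rb"))[0]
px=lambda a,b:np.array([(a+.5)/6-.5+195,(b+.5)/6-.5+195])
for y0 in(0,-3):
  r=lambda p:(proj(f,[plan.tow([p[0],y0+25,p[1]]),plan.tow([p[0],y0-25,p[1]])])-[px(155,217),px(225,283)]).ravel()
  s=least_squares(r,[-44,100]);print("T",s.x,s.fun*6)
  r=lambda p:(proj(f,[plan.tow([p[0],-25+y0,p[1]])])-px(243,338)).ravel()
  b=least_squares(r,[-38,70]);print("bottom",b.x)
# expected for P=(22.7,124.8)
for th in(.5,.56,.62):
  c,s=np.cos(th),np.sin(th)
  print(th,"T shear",22.7-75*c-5.5*s,124.8-75*s+11/c+5.5*c,"bot shear",22.7-75*c+5.5*s,124.8-75*s-11/c-5.5*c,"T rigid",22.7-75*c-16.5*s,124.8-75*s+16.5*c,"bot rigid",22.7-75*c+16.5*s,124.8-75*s-16.5*c)
E
```

```text
T [-43.39378772 103.51151312] [ 1.70620547 -0.14284255 -1.66947223  0.1156135 ]
bottom [-36.67797239  77.03494746]
T [-44.8882108  105.78601642] [ 1.56269535 -0.28616083 -1.52606366  0.25762144]
bottom [-38.25543297  79.50785566]
0.5 T shear -45.75553260410107 106.20422189565186 bot shear -40.48185167945484 71.4819473137177 T rigid -51.029213528747306 103.32319687587592 bot rigid -35.208170754808606 74.36297233349363
0.56 T shear -43.76565741457107 102.60404082559711 bot shear -37.92260923744136 67.31802948627038 T rigid -49.60870559170079 98.94074448765511 bot rigid -32.07956106031164 70.98132582421238
0.62 T shear -41.536577632645226 99.21422607186 bot shear -35.14519086673487 63.23049984754422 T rigid -47.92796439855558 94.65135749463391 bot rigid -28.753804100824517 67.7933684247703
```

>>> move_arm(
  linear=[
    [0, 0, -0.6],
    [0, 0, -0.6],
    [0, 0, -0.6],
    [0, 0, -0.6],
    [0, 0, -0.6],
    [0, 0, -0.6],
    [0, 0, -0.5],
    [0, 0, -0.5],
    [0, 0, 0],
  ],
  roll=[0, 0, 0, 0, 0, 0, 0, 0, 0],
)

```text
time: 18.82
ee_pos: [0.5572, 0.1547, 0.0592]
orientation: [[0.12, 0.993, -0.001], [0.993, -0.12, -0.0], [-0.0, -0.001, -1.0]]
ft_force: [-0.4, -0.5, -2.7]
grip_width: 0.0499
gripper_force: 25.0
```

>>> move_arm(
  linear=[
    [0, 0, -0.3],
    [0, 0, -0.2],
    [0, 0.1, -0.2],
    [0, 0.2, -0.2],
    [0, 0.2, -0.2],
    [0, 0.2, -0.1],
    [0, 0, 0],
  ],
  roll=[0, 0, 0, 0, 0, 0, 0],
)

```text
time: 19.7
ee_pos: [0.5575, 0.162, 0.0475]
orientation: [[0.119, 0.993, -0.0], [0.993, -0.119, 0.0], [-0.0, -0.0, -1.0]]
ft_force: [-0.3, -0.5, -3.9]
grip_width: 0.0496
gripper_force: 25.0
```

```bash
python3 - <<'E'
from plan import *
show()
E
```

```text
19.7 box [15.8 -1.  47.5] world [0.5575 0.162  0.0475] yawY -6.86 F [-0.3 -0.5 -3.9] w 0.04964159710612379 g 24.988917410373688
```

>>> move_arm(
  linear=[
    [0.1, 0, -0.3],
    [0, 0.1, -0.2],
    [0, 0.1, -0.2],
    [0, 0.1, -0.2],
    [0, 0, -0.2],
    [0, 0, 0],
  ],
  roll=[0, 0, 0, 0, 0, 0],
)

```text
time: 20.45
ee_pos: [0.5591, 0.1647, 0.0369]
orientation: [[0.12, 0.993, 0.001], [0.993, -0.12, 0.0], [0.0, 0.001, -1.0]]
ft_force: [0.7, -3.2, 1.8]
grip_width: 0.0498
gripper_force: 25.0
```

>>> move_arm(
  linear=[
    [0, 0, -0.3],
    [0, 0, -0.2],
    [0, 0, -0.2],
    [0, 0, -0.2],
    [0, 0, 0],
  ],
  roll=[0, 0, 0, 0, 0],
)

```text
time: 21.08
ee_pos: [0.5593, 0.1656, 0.0279]
orientation: [[0.12, 0.993, 0.001], [0.993, -0.12, 0.001], [0.001, 0.001, -1.0]]
ft_force: [0.5, -0.7, 4.8]
grip_width: 0.0502
gripper_force: 25.0
```

```bash
python3 - <<'E'
from plan import *
show()
E
```

```text
21.075 box [11.9  0.3 27.9] world [0.5593 0.1656 0.0279] yawY -6.9 F [ 0.5 -0.7  4.8] w 0.0502072409626609 g 25.00070482492447
```

>>> move_arm(
  linear=[
    [0, -0.1, -0.3],
    [0, 0, -0.3],
    [0, 0, -0.3],
    [0, 0, -0.2],
    [0, 0, 0],
  ],
  roll=[0, 0, 0, 0, 0],
)

```text
time: 21.7
ee_pos: [0.5598, 0.165, 0.0169]
orientation: [[0.12, 0.993, 0.002], [0.993, -0.12, 0.002], [0.002, 0.002, -1.0]]
ft_force: [1.3, 1.8, 3.7]
grip_width: 0.0498
gripper_force: 25.0
```

>>> move_arm(
  linear=[
    [0, 0, -0.2],
    [0, 0, -0.2],
    [0, 0, -0.2],
    [0, 0, -0.2],
    [0, 0, 0],
  ],
  roll=[0, 0, 0, 0, 0],
)

```text
time: 22.32
ee_pos: [0.5591, 0.1642, 0.0084]
orientation: [[0.12, 0.993, 0.001], [0.993, -0.12, 0.001], [0.001, 0.001, -1.0]]
ft_force: [2.6, 3.4, 1.0]
grip_width: 0.0501
gripper_force: 25.0
```

```bash
python3 - <<'E'
from plan import *
show()
E
```

```text
22.325 box [13.4  0.4  8.4] world [0.5591 0.1642 0.0084] yawY -6.9 F [2.6 3.4 1. ] w 0.05008730143289216 g 25.003170892596245
```

>>> move_arm(
  linear=[
    [0, 0, -0.1],
    [0, 0, -0.1],
    [0, 0, 0],
    [0, 0, 0],
  ],
  roll=[0, 0, 0, 0],
)

```text
time: 22.82
ee_pos: [0.5589, 0.1639, 0.0067]
orientation: [[0.12, 0.993, 0.001], [0.993, -0.12, 0.0], [0.0, 0.0, -1.0]]
ft_force: [3.2, 3.4, 2.1]
grip_width: 0.0498
gripper_force: 25.0
```

```bash
python3 - <<'E'
from plan import *
from station import grab_frame
import cv2,pickle
show()
f=grab_frame("scene"); pickle.dump(f,open("t4.pkl","wb"))
cv2.imwrite("pics/flat.png",cv2.resize(f["color"][205:295,200:290],(600,600),interpolation=2)[:,:,::-1])
E
```

```text
22.825 box [13.6  0.2  6.7] world [0.5589 0.1639 0.0067] yawY -6.88 F [3.2 3.4 2.1] w 0.04982248501075519 g 25.005610808730125
```

View pics/flat.png

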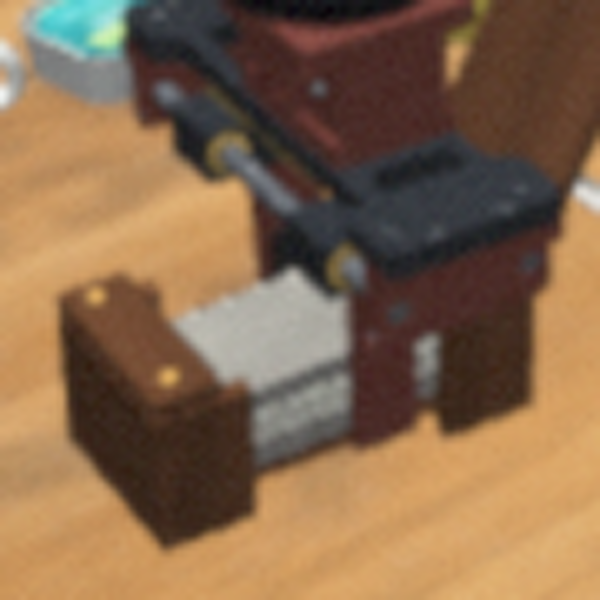

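The last picture shows the pile lying in the box under the rail: top face at (270,340), side layers parallel to the floor. I'll press a little more to confirm it is seated.

>>> move_arm(
  linear=[
    [0, 0, -0.1],
    [0, 0, -0.1],
    [0, 0, 0],
  ],
  roll=[0, 0, 0],
)

```text
time: 23.25
ee_pos: [0.5587, 0.1637, 0.0048]
orientation: [[0.12, 0.993, 0.0], [0.993, -0.12, -0.0], [-0.0, 0.0, -1.0]]
ft_force: [3.2, 1.5, 5.0]
grip_width: 0.0498
gripper_force: 25.0
```

```bash
python3 - <<'E'
from geo import *
import plan
plan.show()
f=pickle.load(open("t4.pkl","rb"))
k=600/90
for th in(0,3,6):
  t=np.tan(np.radians(th))
  q=proj(f,[plan.tow([x,-25,43+t*(x+61)]) for x in(-36,3,30)]); print(th,((q-[200,205]+.5)*k-.5).round().tolist())
E
```

```text
23.25 box [14.  -0.   4.8] world [0.5587 0.1637 0.0048] yawY -6.87 F [3.2 1.5 5. ] w 0.04980321672143792 g 25.007744282484055
0 [[243.0, 392.0], [344.0, 353.0], [413.0, 327.0]]
3 [[242.0, 389.0], [344.0, 345.0], [413.0, 315.0]]
6 [[242.0, 386.0], [344.0, 337.0], [413.0, 304.0]]
```

>>> move_arm(
  linear=[
    [0, 0, -0.1],
    [0, 0, -0.1],
    [0, 0, 0],
    [0, 0, 0],
  ],
  roll=[0, 0, 0, 0],
)

```text
time: 23.75
ee_pos: [0.5587, 0.1636, 0.0042]
orientation: [[0.119, 0.993, 0.0], [0.993, -0.119, -0.0], [-0.0, 0.0, -1.0]]
ft_force: [-1.5, 0.4, 20.0]
grip_width: 0.0503
gripper_force: 25.0
```

```bash
python3 - <<'E'
from plan import *
from station import grab_frame
import cv2,pickle
show()
f=grab_frame("scene"); c=f["color"].astype(int)
# top-face near edge: per column, strongest dark transition near expected row; native coords
from geo import proj
for x in(-30,-24,-18,-12,-6,0):
    u,v=proj(f,[tow([x,-25,43])])[0]
    col=c[int(v)-6:int(v)+8,int(round(u))].sum(1)
    print(x,round(u,1),round(v,1),int(v)-6,col.tolist())
E
```

```text
23.75 box [14.  -0.1  4.2] world [0.5587 0.1636 0.0042] yawY -6.85 F [-1.5  0.4 20. ] w 0.050264955638843214 g 25.001349449157715
-30 238.4 262.5 256 [524, 517, 528, 511, 519, 507, 490, 408, 296, 243, 258, 313, 335, 337]
-24 240.7 261.6 255 [519, 523, 519, 513, 517, 509, 505, 441, 313, 287, 369, 425, 419, 399]
-18 243.1 260.7 254 [519, 520, 505, 507, 516, 509, 505, 458, 358, 292, 314, 393, 422, 400]
-12 245.4 259.8 253 [517, 508, 506, 504, 511, 518, 513, 465, 374, 295, 289, 377, 423, 403]
-6 247.8 258.9 252 [497, 505, 491, 504, 512, 512, 515, 463, 361, 286, 299, 399, 431, 414]
0 250.1 258.0 251 [478, 496, 499, 505, 498, 511, 512, 486, 389, 291, 283, 375, 419, 407]
```

Force has jumped to 20 N and the edge runs parallel to the level model, so the pile is seated flat. I'll release and go straight up.

>>> move_arm(
  linear=[
    [0, 0, 0.1],
    [0, 0, 0],
    [0, 0, 0],
    [0, 0, 0],
    [0, 0, 0],
    [0, 0, 0],
  ],
  roll=[0, 0, 0, 0, 0, 0],
  jaw=8,
)

```text
time: 24.55
ee_pos: [0.5586, 0.1638, 0.0036]
orientation: [[0.12, 0.993, -0.0], [0.993, -0.12, -0.0], [-0.0, -0.0, -1.0]]
ft_force: [0.4, 0.1, 0.5]
grip_width: 0.0802
gripper_force: 0.0
```

>>> move_arm(
  linear=[
    [0, 0, 0.5],
    [0, 0, 1.5],
    [0, 0, 3],
    [0, 0, 5],
    [0, 0, 5],
    [0, 0, 5],
    [0, 0, 4],
    [0, 0, 0],
  ],
  roll=[0, 0, 0, 0, 0, 0, 0, 0],
)

```text
time: 25.55
ee_pos: [0.561, 0.1642, 0.2486]
orientation: [[0.12, 0.993, 0.009], [0.993, -0.12, 0.001], [0.002, 0.008, -1.0]]
ft_force: [-0.1, -0.6, 0.1]
grip_width: 0.08
gripper_force: 0.0
```

```bash
python3 - <<'E'
from plan import *
show()
path=[(150,0,240),(150,0,130)]
for f in np.linspace(2.05,.5,14):
    # contact: outer face/edge of lid
    cx=70-114*np.cos(f)+4*np.sin(f); cz=58+114*np.sin(f)+4*np.cos(f)
    path.append((cx+10,0,cz)) 
print(np.round(path).tolist())
E
```

```text
25.55 box [ 13.1   2.2 248.6] world [0.561  0.1642 0.2486] yawY -6.87 F [-0.1 -0.6  0.1] w 0.07996237533798425 g 0.0
[[150.0, 0.0, 240.0], [150.0, 0.0, 130.0], [136.0, 0.0, 157.0], [124.0, 0.0, 163.0], [111.0, 0.0, 168.0], [98.0, 0.0, 171.0], [84.0, 0.0, 172.0], [71.0, 0.0, 172.0], [57.0, 0.0, 170.0], [44.0, 0.0, 166.0], [31.0, 0.0, 161.0], [20.0, 0.0, 155.0], [8.0, 0.0, 147.0], [-2.0, 0.0, 138.0], [-11.0, 0.0, 127.0], [-18.0, 0.0, 116.0]]
```

```bash
python3 - <<'E'
from plan import *
c=rows([(155,0,248),(155,0,134)],step=40)
path=[]
for f in np.linspace(2.05,0.03,22):
    cx=70-114*np.cos(f)+4*np.sin(f); cz=58+114*np.sin(f)+4*np.cos(f)
    if f>np.pi/2: path.append((cx+9,0,cz-25))
    else: path.append((70-89*np.cos(f)+4*np.sin(f)+9,0,58+89*np.sin(f)+4*np.cos(f)))
print(np.round(path).tolist())
rows(path,start=c,step=20)
E
```

```text
[[-0.5, -3.5, -0.0], [-0.5, -3.5, -0.0], [-0.4, -3.5, -0.0], [-0.5, -3.6, -0.1], [-0.0, 0.0, -3.8], [-0.0, 0.0, -3.8], [-0.0, 0.0, -3.8]]
[[135.0, 0.0, 132.0], [125.0, 0.0, 137.0], [115.0, 0.0, 141.0], [105.0, 0.0, 144.0], [94.0, 0.0, 146.0], [83.0, 0.0, 147.0], [74.0, 0.0, 147.0], [66.0, 0.0, 146.0], [57.0, 0.0, 144.0], [49.0, 0.0, 142.0], [41.0, 0.0, 139.0], [34.0, 0.0, 135.0], [27.0, 0.0, 130.0], [20.0, 0.0, 125.0], [14.0, 0.0, 119.0], [8.0, 0.0, 112.0], [3.0, 0.0, 105.0], [-1.0, 0.0, 98.0], [-4.0, 0.0, 90.0], [-7.0, 0.0, 82.0], [-9.0, 0.0, 73.0], [-10.0, 0.0, 65.0]]
[[0.1, 1.0, -0.1], [0.1, 1.0, -0.0], [0.1, 1.0, 0.5], [0.2, 1.0, 0.4], [0.1, 1.1, 0.3], [0.1, 1.0, 0.1], [0.1, 1.1, 0.1], [0.1, 0.9, 0.0], [0.1, 0.8, -0.1], [0.2, 0.8, -0.1]]
[[0.0, 0.8, -0.3], [0.1, 0.8, -0.3], [0.1, 0.8, -0.4], [0.1, 0.7, -0.5], [0.1, 0.7, -0.5], [0.1, 0.6, -0.6], [0.0, 0.5, -0.7], [0.1, 0.5, -0.7], [0.1, 0.4, -0.7], [-0.0, 0.4, -0.8]]
[[0.0, 0.2, -0.8], [0.0, 0.2, -0.8], [0.1, 0.1, -0.9]]
```

>>> move_arm(
  linear=[
    [-0.5, -3.5, 0],
    [-0.5, -3.5, 0],
    [-0.4, -3.5, 0],
    [-0.5, -3.6, 0],
    [0, 0, 0],
    [0, 0, -3.8],
    [0, 0, -3.8],
    [0, 0, -3.8],
    [0, 0, 0],
  ],
  roll=[0, 0, 0, 0, 0, 0, 0, 0, 0],
  jaw=0,
)

```text
time: 26.68
ee_pos: [0.5366, 0.0239, 0.1269]
orientation: [[0.119, 0.993, -0.007], [0.993, -0.119, 0.001], [0.0, -0.007, -1.0]]
ft_force: [0.1, -0.3, -0.5]
grip_width: 0.0007
gripper_force: 0.0
```

>>> move_arm(
  linear=[
    [0.1, 1.0, -0.1],
    [0.1, 1.0, 0],
    [0.1, 1.0, 0.5],
    [0.2, 1.0, 0.4],
    [0.1, 1.1, 0.3],
    [0.1, 1.0, 0.1],
    [0.1, 1.1, 0.1],
    [0.1, 0.9, 0],
    [0.1, 0.8, -0.1],
    [0.2, 0.8, -0.1],
  ],
  roll=[0, 0, 0, 0, 0, 0, 0, 0, 0, 0],
)

```text
time: 27.92
ee_pos: [0.551, 0.1202, 0.1402]
orientation: [[0.12, 0.993, -0.002], [0.993, -0.12, -0.0], [-0.0, -0.002, -1.0]]
ft_force: [-1.0, -2.1, -0.6]
grip_width: 0.0007
gripper_force: 0.8
```

```bash
python3 - <<'E'
from plan import *
show()
E
```

```text
27.925 box [ 58.   -2.5 140.2] world [0.551  0.1202 0.1402] yawY -6.87 F [-1.  -2.1 -0.6] w 0.0007205474364183892 g 0.8428164174256381
```

>>> move_arm(
  linear=[
    [0, 0.8, -0.1],
    [0.1, 0.8, -0.3],
    [0.1, 0.8, -0.4],
    [0.1, 0.7, -0.5],
    [0.1, 0.7, -0.5],
    [0.1, 0.6, -0.6],
    [0, 0.5, -0.7],
    [0.1, 0.5, -0.7],
    [0.1, 0.4, -0.7],
    [0, 0.4, -0.8],
  ],
  roll=[0, 0, 0, 0, 0, 0, 0, 0, 0, 0],
)

```text
time: 29.18
ee_pos: [0.5588, 0.182, 0.0871]
orientation: [[0.12, 0.993, 0.0], [0.993, -0.12, -0.0], [-0.0, 0.0, -1.0]]
ft_force: [-0.2, -1.3, 1.2]
grip_width: 0.0001
gripper_force: 0.6
```

```bash
python3 - <<'E'
from plan import *
show()
E
```

```text
29.175 box [-4.2 -2.1 87.1] world [0.5588 0.182  0.0871] yawY -6.88 F [-0.2 -1.3  1.2] w 0.00013357306336900953 g 0.6207849730526505
```

>>> move_arm(
  linear=[
    [0, 0.2, -0.7],
    [0, 0.1, -0.7],
    [0.1, 0.1, -0.6],
    [0, 0, -0.4],
    [0, 0, -0.1],
    [0, 0, 0],
  ],
  roll=[0, 0, 0, 0, 0, 0],
)

```text
time: 29.92
ee_pos: [0.5595, 0.1856, 0.0626]
orientation: [[0.12, 0.993, -0.0], [0.993, -0.12, -0.0], [-0.0, -0.0, -1.0]]
ft_force: [-0.8, -0.4, -0.6]
grip_width: 0.0006
gripper_force: 0.0
```

```bash
python3 - <<'E'
from plan import *
show()
E
```

```text
29.925 box [-7.9 -1.9 62.6] world [0.5595 0.1856 0.0626] yawY -6.87 F [-0.8 -0.4 -0.6] w 0.0006462259245141815 g 0.0
```

>>> move_arm(
  linear=[
    [0, 0, -0.1],
    [0, 0, -0.1],
    [0, 0, 0],
    [0, 0, 0],
  ],
  roll=[0, 0, 0, 0],
)

```text
time: 30.42
ee_pos: [0.5597, 0.1856, 0.0621]
orientation: [[0.12, 0.993, 0.001], [0.993, -0.12, -0.0], [-0.0, 0.001, -1.0]]
ft_force: [-4.3, -0.9, 12.6]
grip_width: 0.0005
gripper_force: 6.4
```

>>> move_arm(
  linear=[
    [0, 0, 1],
    [0, 0, 4],
    [0, 0, 5],
    [0, -5, 4],
    [0, -6, 0],
    [0, -6, 0],
    [0, -6, 0],
    [0, -6, 0],
    [0, -6, 0],
    [0, 0, 0],
  ],
  roll=[0, 0, 0, 0, 0, 0, 0, 0, 0, 0],
)

```text
time: 31.68
ee_pos: [0.5598, -0.1674, 0.2]
orientation: [[0.125, 0.992, 0.001], [0.992, -0.125, -0.002], [-0.002, 0.001, -1.0]]
ft_force: [0.7, 1.8, -0.1]
grip_width: 0.0002
gripper_force: 0.0
```

```bash
python3 - <<'E'
from plan import *
from geo import proj
from station import grab_frame
import pickle,cv2
show()
f=grab_frame("scene");g=grab_frame("top")
for n,h in(("scene",f),("top",g)):
    o=pickle.load(open(n+"0.pkl","rb"))["color"]
    d=cv2.medianBlur((np.abs(o.astype(int)-h["color"]).max(2)>45).astype(np.uint8),3)
    k,_,st,_=cv2.connectedComponentsWithStats(d); print(n,[s.tolist() for s in st[1:] if s[4]>15])
# scene: brightness on profile across rail/lid seam along box x at y=0, z=62, and lid near edge along z at x=0,y=-36
for lab,pts in(("x",[(x,-10,62) for x in range(-70,75,6)]),("z",[(0,-36,z) for z in range(30,86,3)])):
    q=proj(f,[tow(p) for p in pts]); print(lab,[int(f["color"][int(round(v)),int(round(u))].astype(int).sum()) for u,v in q])
E
```

```text
31.675 box [342.5  41.  200. ] world [ 0.5598 -0.1674  0.2   ] yawY -7.17 F [ 0.7  1.8 -0.1] w 0.0001856407009464324 g 0.0
scene [[324, 0, 143, 206, 11578], [530, 0, 20, 56, 585], [491, 8, 28, 25, 316], [499, 34, 11, 74, 263], [495, 67, 42, 178, 3544], [467, 89, 14, 9, 95], [554, 95, 6, 63, 266], [483, 192, 13, 20, 157], [315, 194, 25, 33, 616], [402, 211, 6, 34, 147], [220, 219, 58, 53, 1430], [536, 221, 24, 61, 907], [407, 246, 23, 25, 323], [437, 251, 97, 92, 2838], [452, 289, 6, 6, 24]]
top [[368, 107, 180, 313, 36342], [463, 143, 20, 9, 106], [327, 196, 59, 50, 1104], [198, 210, 35, 8, 111], [236, 221, 4, 9, 24], [195, 225, 4, 13, 30], [233, 242, 5, 9, 27], [286, 408, 20, 9, 90], [274, 411, 11, 8, 45]]
x [234, 233, 228, 202, 153, 244, 319, 228, 221, 220, 215, 228, 221, 221, 224, 233, 233, 234, 233, 225, 249, 261, 247, 314, 435]
z [374, 390, 396, 434, 385, 282, 282, 352, 345, 174, 213, 264, 268, 241, 245, 245, 241, 224, 224]
```

The lid edge sits at z of about 54–62, flush with the rail. Outside the arm, the only image changes are at the box and where the pile lay, so the bystanders haven't moved. Handing in.

```bash
python3 -c "
from station import job_done
print(job_done())"
```

```text
the job is handed in; nothing more can be done
None
```

The three stones are lying flat in the box under the rail and the lid is shut flush; the things lying around show no movement in the before and after images, and the job was handed in at about 32 s of robot time.

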